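Clock the right-angle connector in the soldering nest

TASK

Stand the larger of the two right-angle metal connectors in the round cup of the soldering nest, fully down and upright, with its side outlet pointing along the raised arrow on the nest's plate, away from the cup, and let go of it. Leave the smaller connector where it stands.

Things in the scene. Friction and masses are not known exactly. Their poses are not given: they have to be found in the camera images.
- elbow_mid (a point): Larger right-angle connector, loose, bare metal, about 150 g, upright on the bench, 70 mm tall: round foot 36 mm diameter (39 over its rings) from 0 to 32 mm up, then a flat-sided housing 32 mm along x, 30 mm along y, 32 to 70 mm up, with an outlet tube sticking out sideways along +x. Point: on the axis half-way up, 35 mm above the underside; z up, x towards the outlet.
- outlet_tip (a point): End of the larger connector's side outlet, a round tube 18 mm in diameter with a dark 22 mm end collar: 48 mm from the connector's axis along its x and 51 mm above its underside. Axes as the connector's.
- nest_seat (a point): Soldering nest, fixed: dark steel plate 8 mm thick, 90 mm wide, with a round grey cup and a flat raised arrow beside it. Point: centre of the cup's floor, 13 mm above the bench. Bore 48 mm at the floor, flaring to 60 mm at the rim 19 mm higher; 70 mm outside. x: from the cup's axis along the arrow, which lies 47 to 84 mm out; z up. Plate from 45 mm behind the axis to 90 mm ahead.
- small_mid (a point): Smaller right-angle connector, loose, same shape and metal as the larger at 0.62 of its size (43 mm tall, outlet reaching 30 mm from its axis), upright on the bench, to be left alone. Point: on its axis half-way up, 22 mm above its underside; z up, x towards its outlet.
There are look-alikes about, which are no part of the job. What is shaped like the part that bears nest_seat but pink or white is not meant.

How it is judged:
By the outcome, as a careful person would: the job done as asked, in the order asked, and still so for the second after the job is handed in, with the robot touching nothing.
It also fails if it takes over 38 s, if anything falls off the work surface, if the arm or the gripper's body presses on something with over 40 N, if the wrist force passes 120 N, or if a joint passes its speed limit or range.

ROBOT

A 6-joint arm with a two-finger parallel gripper is mounted at the origin on the work surface. World frame = base frame: x ahead of the robot, y to its left, z up, the work surface at z = 0. Lengths are in mm, angles in rad, forces in N, time in s.
With the tool pointing down it reaches from about 350 to 975 mm from the base axis. Payload 7.1 kg.
Tool frame: the origin (TCP) lies on the front face of the gripper's body, between the roots of the fingers; the fingertips stand 80 mm ahead of it and the grasp point (between the pads) lies 61 mm ahead of it (env.tips_ahead is the distance from the TCP to the fingertips, in mm); z points along the fingers, y is the line along which they close (so a half turn about z gives the same grasp; the last joint's range is limited). The gripper opens to 88 mm and grips with 3 to 60 N. Pads are 20 mm wide; open, the fingers measure 115 mm over their backs; the gripper's body (75 mm by 178 mm) begins 61 mm behind the grasp point.
Start: joints at [-0.019, 0.423, 1.63, -0, 1.089, -0.019], TCP at [624.984, 0.026, 302.675] pointing down, gripper open.
Joint ranges: [-3, 3], [-0.9, 2.11], [0.09, 2.58], [-1.31, 4.45], [0.11, 2.69], [-2.54, 2.54]. Speed limits (rad/s): [2.39, 2.39, 3.01, 3.14, 3.14, 3.14].

INTERFACE

Orientations are given as a unit quaternion [x, y, z, w].
In Python, from station import env, set_gripper, viewer, workorder gives the robot as it stands. Calls block until the motion is done:
- env.reach(position, orientation): joint-space move of the TCP to a pose.
- env.move_l(position, rot=None, rate=150, f_stop=None): straight line of the TCP; rot=None keeps the orientation; rate is the mean speed in mm/s. With f_stop (N) it stops when the force on the tool has changed by that much, and returns True; else False.
- env.move_joints(angles): joint-space move.
- set_gripper(opening): finger opening in mm; the grip force is fixed at half the most; returns when the fingers have stopped.
- env.hold(seconds).
- env.ik(position, orientation): joint angles nearest the present ones, or None.
- env.read_state(): the state.
- viewer.camera(name): name is "scene" or "side" or "wrist"; returns the picture (400x640x3 uint8, blue, green, red); there is no depth.
- viewer.camera_params(name): a dict with "fx", "fy", "cx", "cy" (pixels), "pose" (4x4, takes a point from camera to world coordinates); the wrist camera has in their place "tool_from_camera" (4x4, takes a point from camera to tool coordinates, whose origin is the TCP and whose axes are the flange's). Camera axes: x right, y up, looking along -z (the intrinsics and any distortion apply to the point x, -y, -z); pixel columns grow to the right and rows downward; lengths in mm; the calibration is good to about 2 mm. A picture is of the moment at which its call begins: read the wrist's pose just before it. camera_params takes no time and is no camera call.
A pose or a line that the arm cannot do raises env.IKError and nothing moves.
- workorder.sign_off(): hands the job in; it is judged then, once.
The state is a dict: "time_s": time; "qpos": joint angles; "dq": joint speeds; "tau": joint torques, N m; "tool_pos": TCP position; "orientation": TCP orientation; "force": force on the tool from outside, world axes, zero at the start; "wrist_torque": the same for the moment, N m; "width": finger opening in mm; "grip_force": force on a finger pad.
Only numpy, scipy, OpenCV 4.12 (cv2) and the standard library are available. Lean on these libraries where they do the work, as an engineer would, in place of code of your own. Each camera call takes 0.05 s, during which the arm holds its last target. There are 200 camera calls.

## Working session

There is one attempt and no reset: what is moved stays moved. The work goes in short steps, each a Python script; the robot and the scene stay as the last script left them, time stands still between calls to the robot, and variables do not carry over. Pictures are saved under pics/ and viewed, at most 10 in all, crops included, and the job is handed in when it is done.

```bash
ls; mkdir -p pics; python3 - <<'E'
from station import env, set_gripper, viewer, workorder
import cv2, numpy as np, json
for n in ["scene","side","wrist"]:
    print(n,viewer.camera_params(n)); cv2.imwrite(f"pics/{n}0.png",viewer.camera(n))
s=env.read_state(); print(s["tool_pos"],s["orientation"],s["time_s"])
E
```

```text
pics
scene {'fx': 459.90573644996834, 'fy': 459.90573644996834, 'cx': 315.7708742609262, 'cy': 197.34487869903134, 'pose': array([[ 1.47255442e-01, -5.40758022e-01,  8.28188744e-01,
         1.16647603e+03],
       [ 9.89095530e-01,  7.84565690e-02, -1.24637869e-01,
        -9.31101964e+01],
       [ 2.42208000e-03,  8.37511390e-01,  5.46414499e-01,
         5.72472987e+02],
       [ 0.00000000e+00,  0.00000000e+00,  0.00000000e+00,
         1.00000000e+00]])}
side {'fx': 364.59666440988127, 'fy': 364.59666440988127, 'cx': 327.1249632792021, 'cy': 198.1908601100129, 'pose': array([[-9.79411882e-01,  1.41475202e-01, -1.44003935e-01,
         3.07179833e+02],
       [-2.01690640e-01, -7.16013565e-01,  6.68315390e-01,
         5.08466384e+02],
       [-8.55871599e-03,  6.83600279e-01,  7.29806417e-01,
         5.95138685e+02],
       [ 0.00000000e+00,  0.00000000e+00,  0.00000000e+00,
         1.00000000e+00]])}
wrist {'fx': 357.1875029569021, 'fy': 357.1875029569021, 'cx': 321.80531507708963, 'cy': 202.06451075712354, 'tool_from_camera': array([[-1.18577139e-03,  9.58472315e-01,  2.85183127e-01,
         7.88391943e+01],
       [ 9.99999096e-01,  1.31754748e-03, -2.70220989e-04,
        -4.29490076e-01],
       [-6.34741646e-04,  2.85182548e-01, -9.58473010e-01,
        -8.21256592e+01],
       [ 0.00000000e+00,  0.00000000e+00,  0.00000000e+00,
         1.00000000e+00]])}
[6.24665314e+02 3.57946411e-02 3.02064914e+02] [ 7.07115172e-01  7.07098142e-01 -4.13822131e-04 -4.24512743e-04] 0.15
```

View pics/scene0.png

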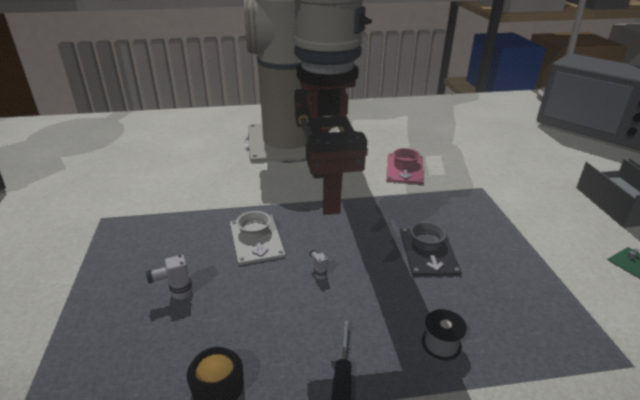

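View pics/side0.png

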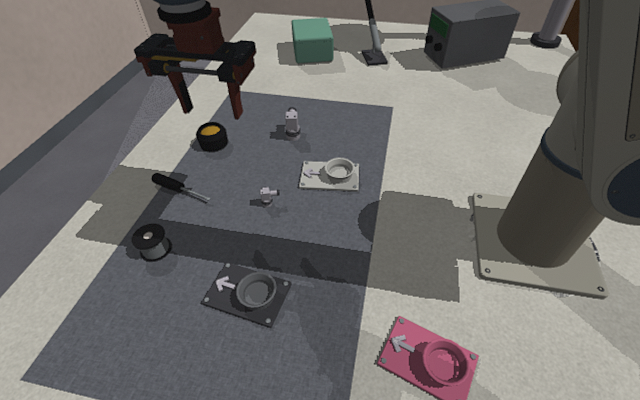

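View pics/wrist0.png

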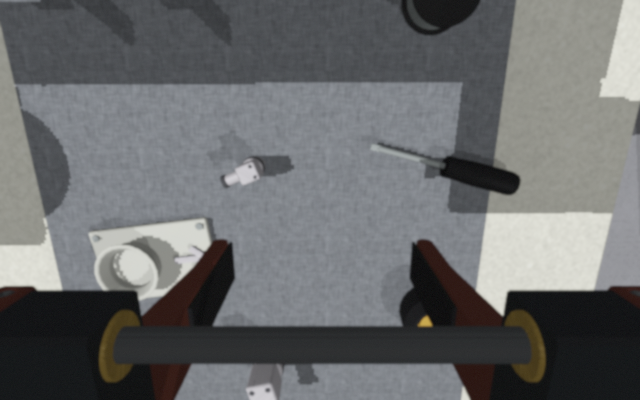

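Candidates for the connector are the larger one at scene (177,275), whose outlet points left to (151,276), and the smaller one at (320,264). Candidates for the nest are the dark one at (429,245), the white one at (257,235) and the pink one at (406,165). By the description I choose the larger connector and the dark nest. In the side view they are at (292,122) and (255,290). The wrist view shows the white nest, the small connector and, at the bottom edge, part of the larger one.

```bash
cat > h.py <<'E'
from station import env, set_gripper, viewer, workorder
import cv2, numpy as np
from scipy.spatial.transform import Rotation as R
from scipy.optimize import least_squares
def wrist_pose(s):
    T=np.eye(4); T[:3,:3]=R.from_quat(s["orientation"]).as_matrix(); T[:3,3]=s["tool_pos"]
    return T@viewer.camera_params("wrist")["tool_from_camera"]
def cam(name,T=None):
    p=viewer.camera_params(name); return p,(p["pose"] if T is None else T)
def proj(P,name,T=None):
    p,T=cam(name,T); c=(np.atleast_2d(P)-T[:3,3])@T[:3,:3]
    return np.c_[p["cx"]+p["fx"]*c[:,0]/-c[:,2], p["cy"]+p["fy"]*-c[:,1]/-c[:,2]]
def at_z(uv,z,name,T=None):
    p,T=cam(name,T); d=T[:3,:3]@np.array([(uv[0]-p["cx"])/p["fx"],-(uv[1]-p["cy"])/p["fy"],-1])
    return T[:3,3]+d*(z-T[2,3])/d[2]
def down(yaw): # tool z down, tool y (closing) along world angle yaw
    y=np.array([np.cos(yaw),np.sin(yaw),0]); z=np.array([0,0,-1.]); return R.from_matrix(np.c_[np.cross(y,z),y,z]).as_quat()
E
python3 - <<'E'
from h import *
for l,n,uv,z in [("top","scene",(176,262),70),("top","side",(292,111),70),("foot","scene",(181,292),0),("tip","scene",(151,276),51),("cup","scene",(429,235),32),("cup","side",(256,288),32),("arrow","scene",(435,269),10),("arrow","side",(215,283),10),("small","scene",(320,257),43),("small","side",(265,190),43)]:
    print(l,n,at_z(uv,z,n).round())
a=cv2.imread("pics/scene0.png");b=cv2.imread("pics/side0.png")
f=lambda i,x,y,w,h,k:cv2.resize(i[y:y+h,x:x+w],None,fx=k,fy=k,interpolation=cv2.INTER_CUBIC)
top=np.hstack([f(a,130,240,80,60,5),f(b,260,90,80,60,5)]);bot=np.hstack([f(a,390,210,80,60,5),f(b,200,250,100,75,4)])
cv2.imwrite("pics/crop1.png",np.vstack([top,bot]))
E
```

```text
top scene [ 564. -234.   70.]
top side [ 560. -253.   70.]
foot scene [ 562. -237.    0.]
tip scene [ 571. -277.   51.]
cup scene [509. 225.  32.]
cup side [496. 224.  32.]
arrow scene [579. 214.  10.]
arrow side [579. 218.  10.]
small scene [555.   7.  43.]
small side [550.   5.  43.]
```

View pics/crop1.png

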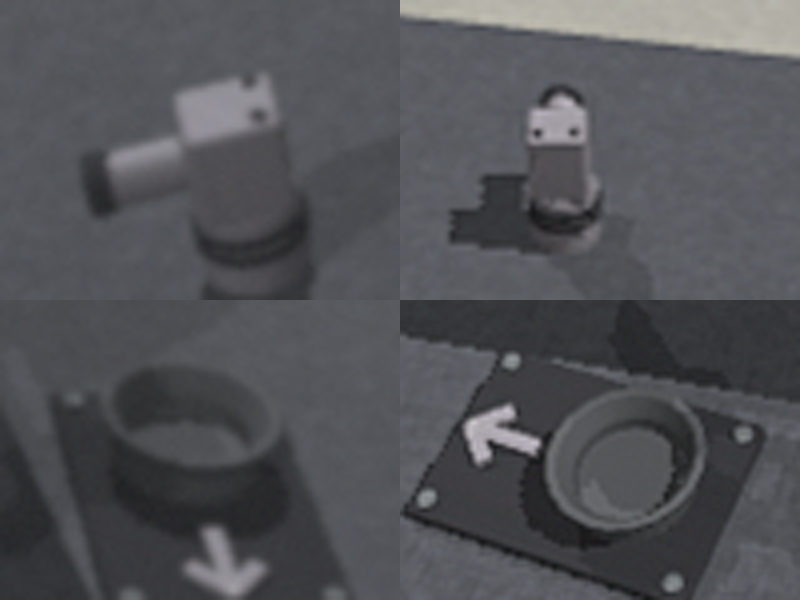

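The crop confirms the larger connector, with its collar, rings and outlet pointing roughly along -y. It also shows the dark nest with its arrow roughly along +x. Next I take close wrist views of both.

```bash
python3 - <<'E'
from h import *
ims=[]
for n,p,y in [("nest",[600,222,290],np.deg2rad(83)),("big",[562,-320,290],np.deg2rad(10))]:
    q=down(y); print(n,env.ik(p,q)); env.reach(p,q); env.hold(0.2)
    s=env.read_state(); T=wrist_pose(s); im=viewer.camera("wrist")
    np.save(f"{n}_T.npy",T); cv2.imwrite(f"pics/w_{n}.png",im); ims.append(im)
    print(s["time_s"])
for n in ["nest","big"]:
  T=np.load(f"{n}_T.npy"); print(proj([[502,225,32],[579,216,10],[562,-240,70],[571,-280,51]],"wrist",T).round())
E
```

```text
nest [ 3.35777920e-01  4.58336716e-01  1.60540378e+00 -4.44089210e-16
  1.07785215e+00 -1.11284536e+00]
1.3667
big [-5.36013428e-01  4.68369269e-01  1.58892100e+00 -4.44089210e-16
  1.08430238e+00 -7.10546353e-01]
3.575
[[ 312.   73.]
 [ 314.  155.]
 [-198.  211.]
 [-204.  219.]]
[[ 387. -809.]
 [ 500. -658.]
 [ 339.   97.]
 [ 339.  144.]]
```

```bash
python3 - <<'E'
from h import *
f=lambda n:cv2.resize(cv2.imread(f"pics/w_{n}.png")[10:240,220:420],None,fx=2,fy=2,interpolation=cv2.INTER_CUBIC)
cv2.imwrite("pics/crop2.png",np.hstack([f("nest"),f("big")]))
E
```

```text
(no output)
```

View pics/crop2.png

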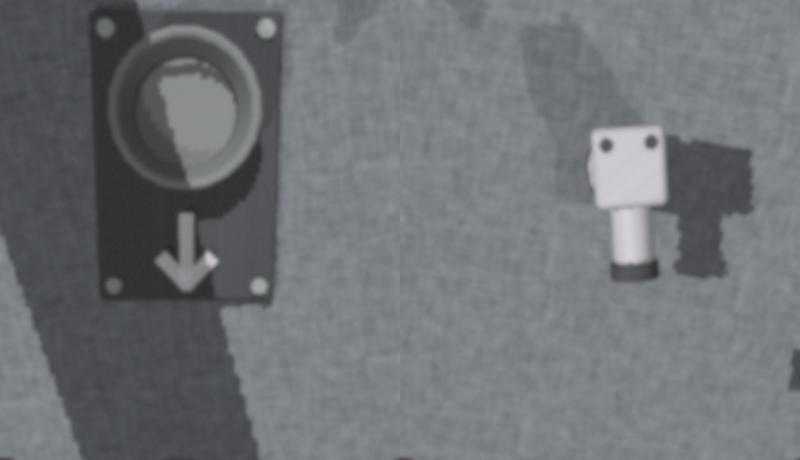

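```bash
python3 - <<'E'
from h import *
Tn,Tb=np.load("nest_T.npy"),np.load("big_T.npy")
g=lambda T,x,y,z,o=0:at_z(((x-o)/2+220,y/2+10),z,"wrist",T)
P=lambda l,v:print(l,v.round(1))
c=g(Tn,185,107,32);fl=g(Tn,186.5,106,13);t0=g(Tn,187,212,10);t1=g(Tn,186,291,10)
P("rim",c);P("floor",fl);P("tail",t0);P("tip",t1)
s=np.array([g(Tn,*p,9) for p in[(105,28),(267,28),(113,286),(260,286)]])
pl=np.array([g(Tn,*p,8) for p in[(90,13),(283,12),(100,298),(271,303)]])
ang=lambda v:np.rad2deg(np.arctan2(v[1],v[0]))
for q in(s,pl):
  P("corners",q);print(ang(q[2]+q[3]-q[0]-q[1]),ang(q[1]+q[3]-q[0]-q[2])-90)
print("arrow",ang(t1-t0),ang(t1-c),np.linalg.norm((t1-c)[:2]))
k=np.array([g(Tb,*p,70) for p in[(192,128),(261,126),(267,205),(197,209)]])
P("top",k);P("ctr",k.mean(0));tip=g(Tb,234.5,281,51);P("tip",tip)
print(ang(k[2]+k[3]-k[0]-k[1]),ang(k[1]+k[2]-k[0]-k[3])-90,ang(tip-k.mean(0)),np.linalg.norm((tip-k.mean(0))[:2]))
E
```

```text
rim [494.  226.4  32. ]
floor [492.  226.8  13. ]
tail [540.3 220.6  10. ]
tip [579.1 214.9  10. ]
corners [[453.6 193.9   9. ]
 [463.  268.1   9. ]
 [572.  178.3   9. ]
 [581.4 252.6   9. ]]
-7.470018041789042 -7.189987829902265
corners [[446.3 187.9   8. ]
 [457.1 276.2   8. ]
 [577.4 170.5   8. ]
 [591.  257.4   8. ]]
-7.7785521719864565 -7.8948541246976305
arrow -8.314213012326077 -7.654866531157211 85.85915235061687
top [[ 541.  -226.    70. ]
 [ 568.  -220.5   70. ]
 [ 576.4 -250.    70. ]
 [ 548.4 -256.6   70. ]]
ctr [ 558.4 -238.3   70. ]
tip [ 570.4 -285.6   51. ]
-75.30959934117386 -77.60059441698586 -75.86528560029763 48.83024420500258
```

```bash
python3 - <<'E'
from h import *
q=down(np.deg2rad(14)); x,y=558.5,-238.5
env.reach([x,y,200],q)
print(env.move_l([x,y,115],rate=100,f_stop=10)); set_gripper(20)
s=env.read_state(); print(s["width"],s["grip_force"],s["tool_pos"])
env.move_l([x,y,260],rate=150)
qp=down(np.deg2rad(82.3)); env.reach([493.5,226.3,230],qp); env.hold(.2)
s=env.read_state(); print(s["width"],s["grip_force"],s["tool_pos"],s["force"],s["qpos"],s["time_s"])
T=wrist_pose(s); np.save("hold_T.npy",T); w=viewer.camera("wrist"); a=viewer.camera("scene"); b=viewer.camera("side")
k=lambda i,p,r:cv2.resize(i[max(0,p[1]-r):p[1]+r,max(0,p[0]-r):p[0]+r],(400,400),interpolation=cv2.INTER_CUBIC)
ps,pb=[proj([493.5,226.3,90],n)[0].astype(int) for n in("scene","side")]; print(ps,pb)
cv2.imwrite("pics/hold.png",np.hstack([k(a,ps,70),k(b,pb,90)]))
cv2.imwrite("pics/hold_w.png",w)
E
```

```text
False
30.02036413356893 29.993649423122406 [ 558.50485028 -238.47744741  114.96717765]
29.739290044221036 29.993149638175964 [493.94302473 225.62577753 230.05787335] [ 0.69879917  0.01718371 -1.07135434] [ 4.06586901e-01  4.02951038e-01  1.86486482e+00 -6.33080824e-05
  8.73593448e-01 -1.02830311e+00] 9.1417
[430 205] [251 271]
```

View pics/hold.png

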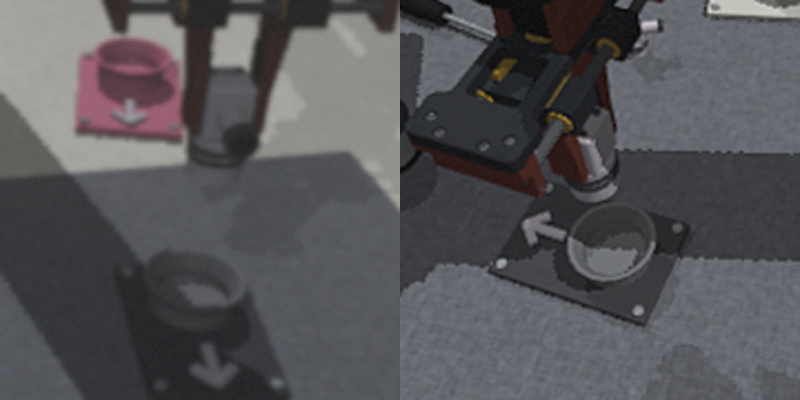

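```bash
python3 - <<'E'
from h import *
s=env.read_state(); tp=np.array(s["tool_pos"]); a=np.deg2rad(-7.7); ex=np.array([np.cos(a),np.sin(a),0]); ez=np.array([0,0,1.])
for phi in (-10,0,10,20,30):
  f=np.deg2rad(phi)
  def pt(x,z): z=z-54; return tp+[0,0,-61]+ex*(x*np.cos(f)+z*np.sin(f))+ez*(-x*np.sin(f)+z*np.cos(f))
  L=np.array([pt(0,0),pt(0,32),pt(48,51),pt(0,70),pt(18,0),pt(-18,0)])
  print(phi,((proj(L,"scene")-[360,135])/.35).round().astype(int).tolist(),((proj(L,"side")-[161,181])/.45+[400,0]).round().astype(int).tolist())
E
```

```text
-10 [[211, 176], [216, 129], [240, 128], [223, 72], [219, 187], [204, 165]] [[583, 176], [582, 152], [515, 111], [581, 121], [560, 167], [606, 186]]
0 [[208, 169], [215, 127], [238, 141], [224, 74], [214, 185], [202, 154]] [[595, 181], [587, 154], [518, 118], [577, 120], [572, 174], [618, 188]]
10 [[205, 160], [214, 123], [236, 151], [225, 76], [210, 179], [199, 142]] [[607, 184], [592, 155], [523, 126], [573, 119], [585, 179], [629, 188]]
20 [[202, 150], [213, 119], [233, 160], [226, 79], [207, 172], [198, 128]] [[618, 185], [597, 156], [529, 134], [570, 118], [598, 184], [639, 187]]
30 [[200, 138], [212, 114], [229, 167], [226, 83], [203, 162], [197, 114]] [[629, 186], [601, 156], [536, 142], [566, 118], [610, 187], [648, 185]]
```

View pics/hold_w.png

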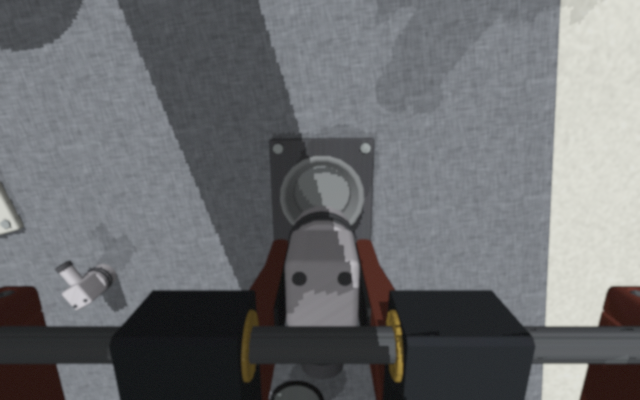

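Held upright: the collar is at (240,138) in the scene crop, against (238,141) predicted for zero droop. It sits over the cup with the outlet along the arrow, so I lower it.

```bash
python3 - <<'E'
from h import *
p=[493.5,226.3]
env.move_l(p+[150],rate=100)
print(env.move_l(p+[125],rate=25,f_stop=6))
s=env.read_state(); print(s["tool_pos"],s["force"],s["width"])
set_gripper(60); env.hold(.2)
env.move_l(p+[250],rate=150)
env.reach([600,222,300],down(np.deg2rad(82.3))); env.hold(.2)
print(env.read_state()["time_s"])
w=viewer.camera("wrist"); a=viewer.camera("scene"); b=viewer.camera("side")
k=lambda i,p,r:cv2.resize(i[max(0,p[1]-r):p[1]+r,max(0,p[0]-r):p[0]+r],(260,260),interpolation=cv2.INTER_CUBIC)
ps,pb=[proj([510,224,40],n)[0].astype(int) for n in("scene","side")]
cv2.imwrite("pics/end.png",np.hstack([k(a,ps,50),k(b,pb,65),k(w,[320,110],100)]))
E
```

```text
True
[493.38061732 226.30944397 127.80779547] [-0.96755163 -0.03604781  5.15394573] 29.8268300554463
13.6333
```

View pics/end.png

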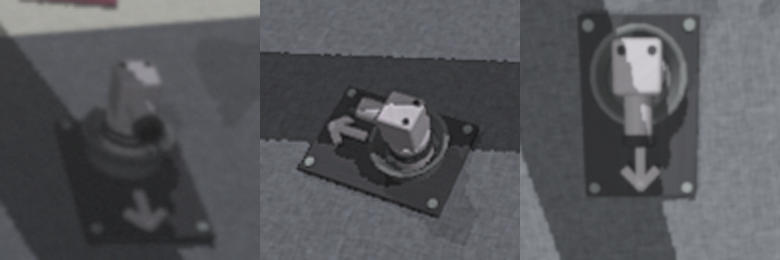

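```bash
python3 - <<'E'
from h import *
T=wrist_pose(env.read_state()); a=np.deg2rad(-7.7); c=np.array([493.5,226.3,13])
L=np.array([c+[0,0,70]]+[c+[x*np.cos(a)-y*np.sin(a),x*np.sin(a)+y*np.cos(a),z] for x,y,z in [(16,15,70),(16,-15,70),(-16,15,70),(-16,-15,70),(48,0,51)]])
for n,r,o in [("scene",50,0),("side",65,260),("wrist",100,520)]:
  ctr=np.array([320,110]) if n=="wrist" else proj([510,224,40],n)[0].astype(int)
  print(n,((proj(L,n,T if n=="wrist" else None)-ctr+r)*260/(2*r)+[o,0]).round().tolist())
E
```

```text
scene [[134.0, 69.0], [160.0, 82.0], [118.0, 82.0], [149.0, 56.0], [109.0, 57.0], [145.0, 130.0]]
side [[400.0, 109.0], [374.0, 119.0], [391.0, 89.0], [410.0, 130.0], [426.0, 99.0], [353.0, 105.0]]
wrist [[635.0, 66.0], [660.0, 94.0], [611.0, 94.0], [660.0, 36.0], [609.0, 37.0], [637.0, 145.0]]
```

The top and collar match the projection of a fully seated, upright connector in all three views: top at (638,66) against (635,66) predicted in the wrist crop, and (402,108) against (400,109) in the side crop. The gripper is clear, so I hand in.

```bash
python3 -c "
from station import workorder
print(workorder.sign_off())"
```

```text
the job is handed in; nothing more can be done
None
```

The larger connector is standing upright and fully down in the dark nest's cup, with its outlet along the arrow; it has been released, the smaller connector was not touched, and the job is handed in at about 14 s.

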